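# Reset the blast cabinet's interlock with both keys at once

## Task

Reset the glove cabinet's interlock at its control station: push the yellow-ended clear guard hood along its rails until it is fully open, then press the two green keys under it down together, one fingertip on each, hold both fully down for a good two seconds, and let both come up. Then push the hood fully back over the keys. Only push and press, do not pick anything up; keep off the red stop button, never push one green key home on its own, and leave the jar, the brass nozzle and the wrench where they are.

Things in the scene. Friction and masses are not known exactly. Their poses are not given: they have to be found in the camera images.
- pod: the control station, a cream metal slab fixed to the table, 30 mm high. Origin on the table under the middle of the green key pair; z up; x runs along the pair from the near key to the far key; y is the way the hood slides to open. The slab spans x -150 to +85 mm and y -100 to +200 mm. The hood's two low rails (up to 6 mm above the slab) run along y at x = +-67 mm
- key_near_top (a point): centre of the top face of one green key (pod x = -30 mm, y = 0), moves with the key. Round key 30 mm across in a black collar 46 mm across and 12 mm high; unpressed its top is 23 mm above the slab (53 mm above the table). The two keys' centres are 60 mm apart
- key_far_top (a point): centre of the top face of the other green key (pod x = +30 mm, y = 0), just like the first
- key_near (a joint): how far the first green key is down, m: 0 up, 0.007 fully down. Spring: begins to move at about 1.5 N, fully down at 5 N (10 N for both keys), comes up by itself
- key_far (a joint): how far the second green key is down, m: 0 up, 0.007 fully down; same spring
- guard_mid (a point): centre of the hood, 30 mm above the slab (60 mm above the table), moves with it. The hood is a box with clear top and sides and two upright yellow end walls; it measures 120 mm along pod x, 96 mm along pod y (over the outer faces of the yellow walls) and stands from 2 to 60 mm above the slab (its top 90 mm above the table). Closed, its middle is over the middle of the key pair and it covers both keys; push on a yellow wall's outer face to slide it
- guard (a joint): hood position, m: 0 closed (over the keys), 0.12 fully open, slid that far along pod +y; stiff slide (about 2 N), stays where it is left. At the start it is closed or nearly so
- stop_top (a point): centre of the top of the red stop button, 40 mm across, on the slab at pod x = -115 mm, y = 0, its top 22 mm above the slab; not to be pressed
- stop (a joint): how far the red stop button is down, m: 0 up, 0.006 down
- jar: loose closed jar with a black cap, 60 mm across, 100 mm high, standing on the table on the far side of the station; origin at the centre of its underside; leave alone
- nozzle: loose brass blast nozzle standing on its 38 mm flange on the table on the far side of the station, 55 mm high; origin at the centre of its underside; leave alone
- wrench: loose steel wrench, 150 mm long, lying on the table beside the closed end of the station; origin on its underside, x along it; leave alone

How it is judged:
By the outcome, as a careful person would: the job done as asked, in the order asked, and still so for the second after the job is handed in, with the robot touching nothing.
It also fails if it takes over 51 s, if anything falls off the work surface, if the arm or the gripper's body presses on something with over 40 N, if the wrist force passes 120 N, or if a joint passes its speed limit or range.

## Robot

A 6-joint arm with a two-finger parallel gripper is mounted at the origin on the work surface. World frame = base frame: x ahead of the robot, y to its left, z up, the work surface at z = 0. Lengths are in m, angles in rad, forces in N, time in s.
With the tool pointing down it reaches from about 0.3 to 0.775 m from the base axis. Payload 14.6 kg.
Tool frame: the origin (TCP) lies on the centre line of the jaws, within the pads' length; the fingertips stand 14 mm ahead of it and the grasp point (between the pads) lies 5 mm behind it (arm.finger_overhang is the distance from the TCP to the fingertips, in m); z points along the fingers, y is the line along which they close (so a half turn about z gives the same grasp; the last joint's range is limited). The gripper opens to 85 mm and grips with 20 to 120 N. Pads are 22 mm wide; open, the fingers measure 114 mm over their backs; the gripper's body (76 mm by 85 mm) begins 54 mm behind the grasp point. The pads swing forward as they close: fully open they stand 13 mm farther back than shut.
Start: joints at [-0.067, 0.3, 1.521, -0, 1.321, -0.067], TCP at [0.55, -0, 0.245] pointing down, gripper open.
Joint ranges: [-3.03, 3.03], [-0.79, 2.21], [0.23, 2.52], [-1.04, 4.18], [0, 3.07], [-2.55, 2.55]. Speed limits (rad/s): [2.22, 2.22, 2.57, 3.14, 3.14, 3.14].

## Interface

Orientations are given as a rotation vector (axis times angle).
In Python, from bench import arm, eyes, job gives the robot as it stands.
- The arm moves only by the tool drive_tool, never from a script. Its argument "steps" is a list that holds one entry, the list of rows, each a list of 5 numbers: the opening, from 0 (shut) to 1 (fully open), then the shift along the tool's x, y, z as a fraction of full scale, then the turn about the tool's z as a fraction of full scale. A call has 1 to 5 rows; each row shifts and turns the commanded pose from where the row before left it, along the tool's axes as they then stand; what a row does not reach is not made up. Full scale, the value 1, is 40 mm for a shift and 5 degrees for a turn. A row lasts 1/12 s, in which the tool goes at most 41.7 mm and 7.16 degrees, less where a joint would pass 70% of its speed; a pose out of reach is approached as far as the arm can. A call with a number of a shift or a turn outside -1 to 1 is refused whole. A call with a gripper value outside its range is refused whole. The fingers move at their own pace and stop on an object; "newtons" is the grip in N (left out, the last holds). Time passes only in rows, so rows that do not move let the fingers close. It gives the time, the measured TCP pose, the force, the opening and the grip force at its end, in the units of the state.
- arm.observe(): the state, without advancing time (a new reading comes with each control period).
- eyes.grab_frame(name): name is "scene" or "side" or "wrist"; returns (picture, depth): 420x560x3 uint8, blue, green, red; 420x560 float32, m along the optical axis (not along the pixel's ray), 0 where there is no reading.
- eyes.calibration(name): a dict with "fx", "fy", "cx", "cy" (pixels), "camera_from_world" (4x4, takes a point from world to camera coordinates). Camera axes: x right, y down, z forward; pixel columns grow to the right and rows downward; lengths in m; the calibration is good to about 2 mm. The wrist camera is an equidistant fisheye: a pixel r from the principal point sees the ray r / f radians off the axis. A picture is of the moment at which its call begins: read the wrist's pose just before it. calibration takes no time and is no camera call; for the wrist camera it gives the pose at the moment of the call.
- job.sign_off(): hands the job in; it is judged then, once.
Trained networks look in the newest picture that a camera, given by its name, has taken for a name from the list of things; names that differ only in an ending like _2 or _b are one class to them, and where a whole thing is asked for, a point or a joint stands for the part that bears it (a point fixed in the world has none). Each returns a list of dicts, best first, with "confidence" (0 to 1); they miss things now and then, are a little off and sometimes report something else, mostly with a low value. They report only what shows in the picture. A call takes as long as a camera call.
- eyes.masks_of(camera, label): "pixels" (420x560 bool, what is visible of it) and "pixel" ([row, column] in pixels, amid what is visible of it).
The state is a dict: "time": time; "joints": joint angles; "joint_velocities": joint speeds; "tau": joint torques, N m; "tcp_pos": TCP position; "tcp_rot": TCP orientation; "contact_force": force on the tool from outside, world axes, zero at the start; "wrist_torque": the same for the moment, N m; "gripper_width": finger opening in m; "grasp_force": force on a finger pad.
Only numpy, scipy, OpenCV 4.12 (cv2) and the standard library are available. Lean on these libraries where they do the work, as an engineer would, in place of code of your own. Each camera call takes 0.05 s, during which the arm holds its last target. There are 200 camera calls.

## Working session

There is one attempt and no reset: what is moved stays moved. The work goes in short steps, Python scripts to look and compute and a tool call to move; the robot and the scene stay as the last step left them, time stands still between calls to the robot, and variables do not carry over. Pictures are saved under pics/ and viewed, at most 10 in all, crops included, and the job is handed in when it is done.

Besides the shell and the picture viewer there is one more tool, called after "Emit:" as name(argument=value, ...), one argument or row to a line, values as JSON. drive_tool: Moves the arm, as the interface text tells. Shift numbers are shares of 40 mm and turn numbers shares of 5 degrees, none past 1 either way. Its arguments: {"type":"object","properties":{"steps":{"type":"array","items":{"type":"array","items":{"type":"array","items":{"type":"number","minimum":-1,"maximum":1}}}},"newtons":{"type":"number"}},"required":["steps"]}

```bash
mkdir -p pics; cat > h.py <<'E'
import numpy as np, cv2
from bench import arm, eyes, job
def pt(cam,depth,mask,cal):
    v,u=np.nonzero(mask&(depth>0)); z=depth[v,u]
    c=np.stack([(u-cal['cx'])/cal['fx']*z,(v-cal['cy'])/cal['fy']*z,z,np.ones_like(z)])
    return (np.linalg.inv(cal['camera_from_world'])@c)[:3].T
E
python3 - <<'E'
from h import *
s=arm.observe(); print(s['time'],s['tcp_pos'],s['tcp_rot'],arm.finger_overhang)
ims=[]
for c in ['scene','side']:
    im,d=eyes.grab_frame(c); cal=eyes.calibration(c); ims.append(im)
    cv2.imwrite(f'pics/{c}0.png',im)
    for l in ['pod','guard_mid','key_near_top','key_far_top','stop_top','jar','nozzle','wrench']:
        for m in eyes.masks_of(c,l)[:2]:
            P=pt(c,d,m['pixels'],cal)
            if len(P): print(c,l,round(m['confidence'],2),np.round(m['pixel']),m['pixels'].sum(),'med',np.median(P,0).round(3),'lo',np.percentile(P,3,0).round(3),'hi',np.percentile(P,97,0).round(3))
E
```

```text
0.0 [5.49764134e-01 1.34581503e-05 2.44700479e-01] [-2.22080171e+00 -2.22076353e+00  1.25323290e-03] 0.014
scene pod 0.82 [188. 318.] 13906 med [0.571 0.038 0.031] lo [ 0.412 -0.076  0.011] hi [0.653 0.214 0.091]
scene guard_mid 0.83 [181. 304.] 4157 med [0.579 0.026 0.089] lo [ 0.488 -0.023  0.041] hi [0.615 0.082 0.092]
scene stop_top 0.46 [146. 287.] 65 med [0.421 0.059 0.053] lo [0.413 0.044 0.051] hi [0.432 0.071 0.054]
scene jar 0.66 [247. 378.] 2367 med [0.744 0.056 0.072] lo [0.712 0.039 0.006] hi [0.759 0.088 0.101]
scene wrench 0.64 [211. 195.] 761 med [ 0.486 -0.155  0.007] lo [ 0.459 -0.225  0.001] hi [ 0.517 -0.095  0.01 ]
side pod 0.74 [225. 196.] 16193 med [0.498 0.003 0.03 ] lo [ 0.388 -0.085  0.007] hi [0.615 0.211 0.09 ]
side guard_mid 0.85 [205. 213.] 5006 med [0.533 0.007 0.088] lo [ 0.474 -0.026  0.034] hi [0.6   0.085 0.091]
side stop_top 0.9 [228. 151.] 393 med [0.428 0.051 0.051] lo [0.411 0.037 0.043] hi [0.446 0.071 0.053]
side jar 0.95 [163. 291.] 1560 med [0.716 0.05  0.064] lo [0.7   0.038 0.005] hi [0.749 0.084 0.1  ]
side nozzle 0.95 [227. 313.] 554 med [ 0.672 -0.077  0.02 ] lo [ 0.661 -0.087 -0.001] hi [ 0.693 -0.056  0.055]
side wrench 0.8 [320. 253.] 1282 med [ 0.48  -0.169  0.006] lo [ 0.453 -0.231  0.002] hi [ 0.514 -0.097  0.008]
```

```bash
python3 - <<'E'
from h import *
A=[];G=[]
for c in ['scene','side']:
    im,d=eyes.grab_frame(c); cal=eyes.calibration(c)
    P=pt(c,d,np.ones_like(d,bool),cal)
    in_=(P[:,0]>.35)&(P[:,0]<.72)&(P[:,1]>-.14)&(P[:,1]<.27)
    a=P[in_&(abs(P[:,2]-.030)<.003)]; g=P[in_&(abs(P[:,2]-.089)<.004)&(P[:,0]<.67)&(P[:,0]>.44)]
    A.append(a);G.append(g)
    for n,q in(('slab',a),('hood',g)):
        print(c,n,len(q),cv2.minAreaRect((q[:,:2]*1000).astype(np.float32)))
for n,q in(('slab',np.vstack(A)),('hood',np.vstack(G))): print(n,cv2.minAreaRect((q[:,:2]*1000).astype(np.float32)))
# topview maps
M=np.zeros((600,700,3),np.uint8)
for q,col in((np.vstack(A),(200,200,200)),(np.vstack(G),(0,255,255))):
    u=((q[:,0]-.3)*1400).astype(int).clip(0,699);v=(500-(q[:,1]+.1)*1400).astype(int).clip(0,599);M[v,u]=col
cv2.imwrite('pics/top.png',M)
E
```

```text
scene slab 7316 ((564.12548828125, 64.98225402832031), (299.2601318359375, 325.4068908691406), 71.861328125)
scene hood 2498 ((544.0786743164062, 36.71964645385742), (96.58812713623047, 125.9432144165039), 71.67523193359375)
side slab 8122 ((564.5545043945312, 63.94721984863281), (302.7935791015625, 319.8831787109375), 71.85589599609375)
side hood 2676 ((544.372314453125, 36.07027816772461), (100.11646270751953, 122.11802673339844), 71.81934356689453)
slab ((563.9891357421875, 64.03315734863281), (302.576416015625, 325.4357604980469), 71.74507904052734)
hood ((543.9056396484375, 36.241146087646484), (100.1219253540039, 126.04670715332031), 71.7983627319336)
```

View pics/scene0.png

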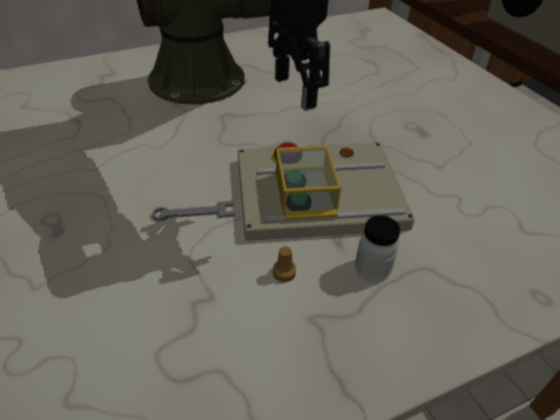

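View pics/side0.png

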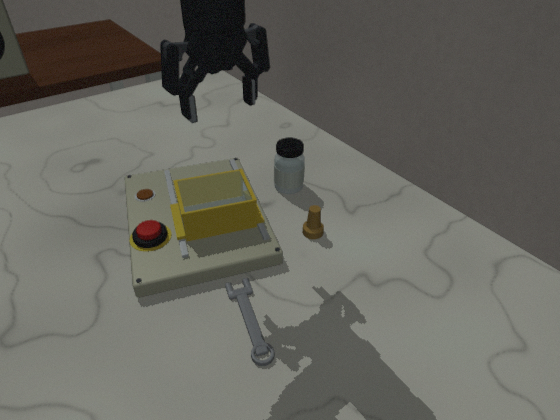

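View pics/top.png

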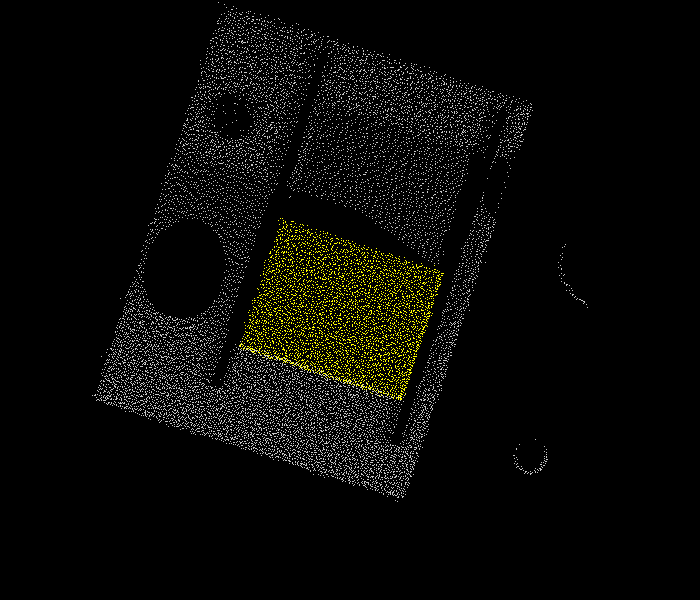

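The scene view shows the hood at about (307,180), with both keys visible under it, the nozzle at (285,265), the jar at (378,250) and the wrench at (195,211). The side view agrees with this. The pod yaw is about -18.2°, the origin is about (0.539, 0.020), and the hood starts about 17 mm open. I'll move to the closed end.

Emit:
drive_tool(
  steps=[
    [[0.54,-0.98,-0.75,0,0],[0.54,0,0,0.9,0.91],[0.54,0,0,0.9,0.91],[0.54,0,0,0.9,0.91],[0.54,0,0,0.9,0.91]],
  ],
  newtons=40,
)

```text
time: 1.42
tcp_pos: [0.5245, -0.0332, 0.1001]
tcp_rot: [2.548, 1.836, 0.001]
contact_force: [0.0, -0.1, -0.7]
gripper_width: 0.0464
grasp_force: 0.0
```

Emit:
drive_tool(
  steps=[
    [[0.54,0,0,0,0],[0.54,0,0,0,0],[0.54,0,0,0,0],[0.54,0,0,0,0]],
  ],
)

```text
time: 1.75
tcp_pos: [0.5258, -0.0332, 0.1038]
tcp_rot: [2.541, 1.843, 0.004]
contact_force: [0.2, -0.9, -0.2]
gripper_width: 0.046
grasp_force: 0.0
```

```bash
cat >> h.py <<'E'
from scipy.spatial.transform import Rotation as R
O=np.array([.5389,.0195]); TH=np.radians(-18.2)
def pod(p): 
    d=np.asarray(p)[...,:2]-O; c,s=np.cos(TH),np.sin(TH)
    return np.stack([d[...,0]*c+d[...,1]*s,-d[...,0]*s+d[...,1]*c],-1)
def st():
    s=arm.observe(); T=R.from_rotvec(s['tcp_rot']).as_matrix()
    print('t',round(s['time'],2),'pod xy mm',(pod(s['tcp_pos'])*1000).round(1),'z',round(s['tcp_pos'][2]*1000,1),'yaw err deg',round(np.degrees(np.arctan2(T[1,1],T[0,1])-TH),2),'F',np.round(s['contact_force'],1),'w',round(s['gripper_width']*1000,1)); return s
E
python3 - <<'E'
from h import *
st()
im,d=eyes.grab_frame('side'); cv2.imwrite('pics/side1.png',im)
cal=eyes.calibration('side'); P=pt('side',d,np.ones_like(d,bool),cal)
q=pod(P)*1000
# gripper points: finger parts
m=(q[:,1]>-100)&(q[:,1]<-35)&(abs(q[:,0])<70)&(P[:,2]>.05)&(P[:,2]<.14)
Q=np.c_[q,P[:,2]*1000][m]; print(len(Q),np.percentile(Q,[1,25,50,75,99],axis=0).round(1))
E
```

```text
t 1.75 pod xy mm [  4.1 -54.1] z 103.8 yaw err deg 0.11 F [ 0.2 -0.9 -0.2] w 46.0
525 [[-42.3 -67.7  93.5]
 [-25.  -65.2 108.1]
 [ 28.2 -63.1 119.6]
 [ 33.1 -60.5 131.4]
 [ 52.7 -45.2 139.6]]
```

View pics/side1.png

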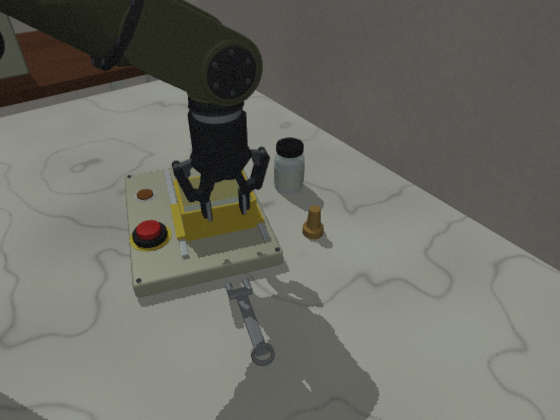

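The fingers, at (207,205) and (245,205), stand clear just in front of the closed-end yellow wall. I'll descend above key height and push.

Emit:
drive_tool(
  steps=[
    [[0.54,0,-0.1,0.55,0],[0.54,0,0,0,0],[0.54,0.3,0,0,0],[0.54,0.4,0,0,0],[0.54,0.4,0,0,0]],
  ],
)

```text
time: 2.22
tcp_pos: [0.5353, 0.0106, 0.0807]
tcp_rot: [2.544, 1.841, 0.001]
contact_force: [-0.7, -4.1, -2.8]
gripper_width: 0.0459
grasp_force: 1.6
```

```bash
python3 - <<'E'
from h import *
st()
E
```

```text
t 2.22 pod xy mm [-0.6 -9.6] z 80.7 yaw err deg -0.01 F [-0.7 -4.1 -2.8] w 45.9
```

Emit:
drive_tool(
  steps=[
    [[0.54,0.4,0,0,0],[0.54,0.4,0,0,0],[0.54,0.4,0,0,0],[0.54,0.2,0,0,0],[0.54,0,0,0,0]],
  ],
)

```text
time: 2.63
tcp_pos: [0.5529, 0.0648, 0.0805]
tcp_rot: [2.542, 1.844, 0.002]
contact_force: [0.1, 0.4, -0.6]
gripper_width: 0.0461
grasp_force: 0.0
```

```bash
python3 - <<'E'
from h import *
st()
E
```

```text
t 2.63 pod xy mm [-0.8 47.4] z 80.5 yaw err deg 0.11 F [ 0.1  0.4 -0.6] w 46.1
```

Now push gently to the end stop.

Emit:
drive_tool(
  steps=[
    [[0.54,0.2,0,0,0],[0.54,0.1,0,0,0],[0.54,0.05,0,0,0],[0.54,0.05,0,0,0],[0.54,0,0,0,0]],
  ],
)

```text
time: 3.05
tcp_pos: [0.5572, 0.0784, 0.0794]
tcp_rot: [2.545, 1.842, 0.0]
contact_force: [-0.0, 0.2, -0.7]
gripper_width: 0.0463
grasp_force: 0.0
```

```bash
cat >> h.py <<'E'
def hood():
    for c in ['scene','side']:
        im,d=eyes.grab_frame(c); P=pt(c,d,np.ones_like(d,bool),eyes.calibration(c)); q=pod(P)*1000
        g=q[(abs(P[:,2]-.090)<.003)&(abs(q[:,0])<62)&(q[:,1]>-60)&(q[:,1]<190)]
        h=np.histogram(g[:,1],np.arange(-60,191,5)); 
        print(c,len(g),'y',np.percentile(g[:,1],[.5,2,98,99.5]).round(1))
        cv2.imwrite(f'pics/{c}_{arm.observe()["time"]:.2f}.png',im)
E
python3 - <<'E'
from h import *
st();hood()
E
```

```text
t 3.05 pod xy mm [-1.  61.6] z 79.4 yaw err deg -0.01 F [-0.   0.2 -0.7] w 46.3
scene 1988 y [ 53.1  62.4 167.4 168.9]
side 860 y [ 49.7  51.1 162.8 167.4]
```

Emit:
drive_tool(
  steps=[
    [[0.54,0.08,0,0,0],[0.54,0.08,0,0,0],[0.54,0.08,0,0,0]],
  ],
)

```text
time: 3.4
tcp_pos: [0.5575, 0.0794, 0.0792]
tcp_rot: [2.541, 1.838, -0.024]
contact_force: [-40.9, -94.3, 33.0]
gripper_width: 0.0462
grasp_force: 51.4
```

It is against the stop, and the contact is stiff. I'll back off.

Emit:
drive_tool(
  steps=[
    [[0.54,-0.4,0,0,0],[0.54,-0.6,0,-0.4,0],[0.54,-0.5,0,-0.7,0],[0.54,-0.3,0,-0.7,0],[0.54,0,0,0,0]],
  ],
)

```text
time: 3.82
tcp_pos: [0.539, 0.0172, 0.1564]
tcp_rot: [2.543, 1.837, 0.009]
contact_force: [0.8, -0.2, 1.5]
gripper_width: 0.046
grasp_force: 0.0
```

```bash
python3 - <<'E'
from h import *
st();hood()
cal=eyes.calibration('wrist'); im,d=eyes.grab_frame('wrist'); cv2.imwrite('pics/w1.png',im)
for c in ['scene','side','wrist']:
    if c!='wrist': im,d=eyes.grab_frame(c); cal=eyes.calibration(c)
    for l in ['key_near_top','key_far_top']:
        for m in eyes.masks_of(c,l)[:2]:
            px=m['pixel']
            if c=='wrist': print(c,l,m['confidence'],px,m['pixels'].sum()); continue
            P=pt(c,d,m['pixels'],cal); P=P[P[:,2]>.0505]
            if len(P): print(c,l,round(m['confidence'],2),np.round(px),len(P),'pod',(pod(P).mean(0)*1000).round(1),'z',np.median(P[:,2]).round(4),np.ptp(pod(P),axis=0).round(3))
E
```

```text
t 3.82 pod xy mm [ 0.8 -2.2] z 156.4 yaw err deg -0.13 F [ 0.8 -0.2  1.5] w 46.0
scene 2361 y [ 73.1  74.  167.5 168.8]
side 1372 y [ 71.3  72.2 166.  168.5]
scene key_near_top 0.7 [175. 294.] 129 pod [-28.7   0.7] z 0.0534 [0.029 0.026]
scene key_far_top 0.46 [196. 298.] 130 pod [31.7  0.9] z 0.0532 [0.026 0.027]
side key_near_top 0.81 [218. 200.] 157 pod [-30.4  -1. ] z 0.0521 [0.027 0.029]
side key_far_top 0.73 [212. 237.] 133 pod [29.3 -1.1] z 0.0522 [0.026 0.028]
wrist key_near_top 0.66 [213.1, 233.7] 1177
wrist key_far_top 0.94 [216.1, 312.0] 1197
wrist key_far_top 0.67 [216.4, 236.7] 1180
```

View pics/w1.png

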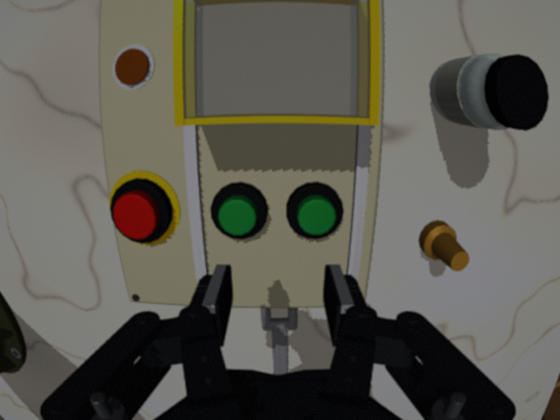

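The wrist view shows both keys unpressed at (238,212) and (315,213). The hood is clear above them, with the fingertips straddling symmetrically. The measured keys match the pod frame within 1.5 mm. I'll descend.

Emit:
drive_tool(
  steps=[
    [[0.54,0.05,0,0.7,0],[0.54,0,0,0.7,0],[0.54,0,0,0.6,0],[0.54,0,0,0,0],[0.54,0,0,0,0]],
  ],
)

```text
time: 4.78
tcp_pos: [0.5379, 0.021, 0.0709]
tcp_rot: [-2.544, -1.841, 0.003]
contact_force: [0.2, 0.1, 0.3]
gripper_width: 0.0462
grasp_force: 0.0
```

```bash
python3 - <<'E'
from h import *
st()
im,d=eyes.grab_frame('side'); cal=eyes.calibration('side')
cv2.imwrite('pics/side2.png',cv2.resize(im[120:280,120:330],None,fx=3.5,fy=3.5,interpolation=cv2.INTER_CUBIC))
E
```

```text
t 4.78 pod xy mm [-1.4  1.1] z 70.9 yaw err deg 0.0 F [0.2 0.1 0.3] w 46.2
```

View pics/side2.png

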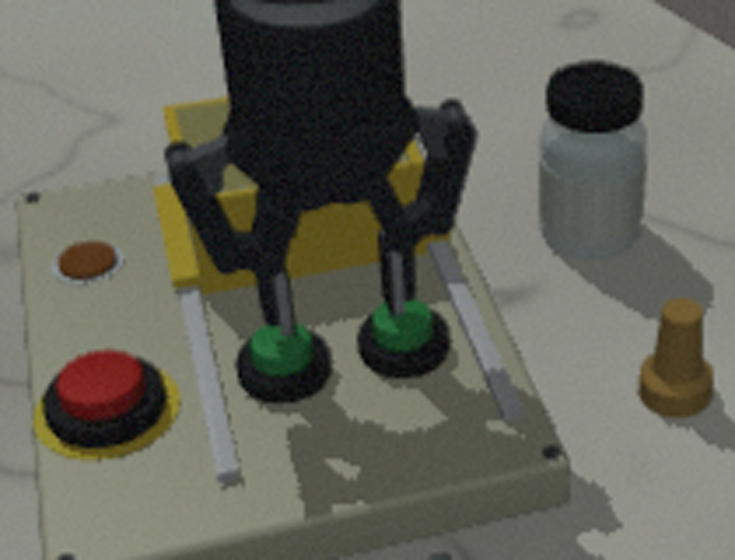

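The fingertips are centred over both keys, at (283,330) and (400,310). I'll creep down.

Emit:
drive_tool(
  steps=[
    [[0.54,0,0.04,0.05,0],[0.54,0,0,0.05,0],[0.54,0,0,0,0]],
  ],
)

```text
time: 5.08
tcp_pos: [0.5401, 0.0204, 0.068]
tcp_rot: [2.544, 1.842, 0.002]
contact_force: [-0.0, -0.0, -0.8]
gripper_width: 0.0461
grasp_force: 0.0
```

Emit:
drive_tool(
  steps=[
    [[0.54,0,0,0.05,0],[0.54,0,0,0.05,0],[0.54,0,0,0,0]],
  ],
)

```text
time: 5.33
tcp_pos: [0.54, 0.0205, 0.0634]
tcp_rot: [2.544, 1.842, 0.001]
contact_force: [-0.4, 0.9, 3.3]
gripper_width: 0.0463
grasp_force: 1.9
```

Emit:
drive_tool(
  steps=[
    [[0.54,0,0,0.075,0],[0.54,0,0,0.05,0],[0.54,0,0,0,0]],
  ],
)

```text
time: 5.58
tcp_pos: [0.5401, 0.0205, 0.0586]
tcp_rot: [2.544, 1.842, 0.001]
contact_force: [-1.9, -1.0, 8.3]
gripper_width: 0.0462
grasp_force: 4.3
```

Emit:
drive_tool(
  steps=[
    [[0.54,0,0,0.025,0],[0.54,0,0,0,0]],
  ],
)

```text
time: 5.75
tcp_pos: [0.5401, 0.0205, 0.0579]
tcp_rot: [2.544, 1.842, 0.001]
contact_force: [-2.6, 0.4, 10.0]
gripper_width: 0.0462
grasp_force: 4.7
```

Emit:
drive_tool(
  steps=[
    [[0.54,0,0,0.025,0],[0.54,0,0,0,0]],
  ],
)

```text
time: 5.92
tcp_pos: [0.5402, 0.0205, 0.0576]
tcp_rot: [2.544, 1.842, 0.001]
contact_force: [-5.7, 0.1, 15.8]
gripper_width: 0.0462
grasp_force: 8.0
```

Emit:
drive_tool(
  steps=[
    [[0.54,0,0,0.025,0],[0.54,0,0,0,0]],
  ],
)

```text
time: 6.08
tcp_pos: [0.5403, 0.0205, 0.0574]
tcp_rot: [2.544, 1.842, 0.002]
contact_force: [-10.6, -0.7, 28.0]
gripper_width: 0.046
grasp_force: 13.9
```

```bash
python3 - <<'E'
from h import *
s=st(); print(s['wrist_torque'].round(3) if hasattr(s['wrist_torque'],'round') else s['wrist_torque'])
E
```

```text
t 6.08 pod xy mm [1.  1.3] z 57.4 yaw err deg 0.0 F [-10.6  -0.7  28. ] w 46.0
[-0.034  1.87   0.008]
```

```bash
python3 - <<'E'
from h import *
for c in ['scene','side']:
    im,d=eyes.grab_frame(c); cal=eyes.calibration(c)
    hsv=cv2.cvtColor(im,cv2.COLOR_BGR2HSV)
    g=(hsv[...,0]>45)&(hsv[...,0]<85)&(hsv[...,1]>110)
    P=pt(c,d,g,cal); q=pod(P)*1000
    for k in(-30,30):
        m=np.hypot(q[:,0]-k,q[:,1])<15
        print(c,k,m.sum(),np.percentile(P[m,2]*1000,[10,50,75,90]).round(1) if m.any() else '')
    r=pod(P)
cv2.imwrite('pics/side3.png',cv2.resize(im[120:280,120:330],None,fx=3.5,fy=3.5,interpolation=cv2.INTER_CUBIC))
E
```

```text
scene -30 46 [42.1 45.3 46.9 48.4]
scene 30 107 [42.5 45.8 46.6 47.3]
side -30 133 [41.9 44.8 45.5 46.5]
side 30 117 [42.2 45.  45.5 46.2]
```

Emit:
drive_tool(
  steps=[
    [[0.54,0,0,0,0],[0.54,0,0,0,0],[0.54,0,0,0,0],[0.54,0,0,0,0],[0.54,0,0,0,0]],
  ],
)

```text
time: 6.6
tcp_pos: [0.5402, 0.0205, 0.0574]
tcp_rot: [2.544, 1.842, 0.002]
contact_force: [-10.5, -0.2, 27.9]
gripper_width: 0.0464
grasp_force: 14.1
```

Both keys' tops read about 46 mm, which is fully down. I'll hold here.

Emit:
drive_tool(
  steps=[
    [[0.54,0,0,0,0],[0.54,0,0,0,0],[0.54,0,0,0,0],[0.54,0,0,0,0],[0.54,0,0,0,0]],
  ],
)

```text
time: 7.02
tcp_pos: [0.5403, 0.0204, 0.0574]
tcp_rot: [2.544, 1.842, 0.002]
contact_force: [-11.1, 0.4, 29.1]
gripper_width: 0.0464
grasp_force: 14.1
```

Emit:
drive_tool(
  steps=[
    [[0.54,0,0,0,0],[0.54,0,0,0,0],[0.54,0,0,0,0],[0.54,0,0,0,0],[0.54,0,0,0,0]],
  ],
)

```text
time: 7.43
tcp_pos: [0.5402, 0.0205, 0.0574]
tcp_rot: [2.544, 1.842, 0.002]
contact_force: [-10.5, 0.6, 28.0]
gripper_width: 0.0461
grasp_force: 14.1
```

Emit:
drive_tool(
  steps=[
    [[0.54,0,0,0,0],[0.54,0,0,0,0],[0.54,0,0,0,0],[0.54,0,0,0,0],[0.54,0,0,0,0]],
  ],
)

```text
time: 7.85
tcp_pos: [0.5402, 0.0205, 0.0574]
tcp_rot: [2.544, 1.842, 0.002]
contact_force: [-10.4, -1.0, 28.6]
gripper_width: 0.0459
grasp_force: 14.1
```

Emit:
drive_tool(
  steps=[
    [[0.54,0,0,0,0],[0.54,0,0,0,0],[0.54,0,0,0,0],[0.54,0,0,0,0],[0.54,0,0,0,0]],
  ],
)

```text
time: 8.27
tcp_pos: [0.5403, 0.0205, 0.0574]
tcp_rot: [2.544, 1.842, 0.002]
contact_force: [-11.0, -1.1, 27.1]
gripper_width: 0.0461
grasp_force: 14.1
```

Emit:
drive_tool(
  steps=[
    [[0.54,0,0,0,0],[0.54,0,0,0,0],[0.54,0,0,0,0],[0.54,0,0,0,0],[0.54,0,0,0,0]],
  ],
)

```text
time: 8.68
tcp_pos: [0.5403, 0.0205, 0.0574]
tcp_rot: [2.544, 1.842, 0.002]
contact_force: [-10.5, -0.3, 28.4]
gripper_width: 0.0461
grasp_force: 14.1
```

Emit:
drive_tool(
  steps=[
    [[0.54,0,0,0,0],[0.54,0,0,0,0],[0.54,0,0,0,0],[0.54,0,0,0,0],[0.54,0,0,0,0]],
  ],
)

```text
time: 9.1
tcp_pos: [0.5403, 0.0205, 0.0574]
tcp_rot: [2.544, 1.842, 0.002]
contact_force: [-10.0, 0.2, 28.3]
gripper_width: 0.0462
grasp_force: 14.1
```

Emit:
drive_tool(
  steps=[
    [[0.54,0,0,-0.3,0],[0.54,0,0,-0.5,0],[0.54,0,0,-0.6,0],[0.54,0,0,-0.6,0],[0.54,0,0,0,0]],
  ],
)

```text
time: 9.52
tcp_pos: [0.5414, 0.0205, 0.1396]
tcp_rot: [2.542, 1.84, 0.008]
contact_force: [-0.5, 0.4, 1.1]
gripper_width: 0.0461
grasp_force: 0.0
```

```bash
python3 - <<'E'
from h import *
st()
for c in ['scene','side']:
    im,d=eyes.grab_frame(c); cal=eyes.calibration(c)
    hsv=cv2.cvtColor(im,cv2.COLOR_BGR2HSV)
    g=(hsv[...,0]>45)&(hsv[...,0]<85)&(hsv[...,1]>110)
    P=pt(c,d,g,cal); q=pod(P)*1000
    for k in(-30,30):
        m=np.hypot(q[:,0]-k,q[:,1])<15
        print(c,k,m.sum(),np.percentile(P[m,2]*1000,[10,50,75,90]).round(1))
E
```

```text
t 9.52 pod xy mm [2.  1.7] z 139.6 yaw err deg 0.01 F [-0.5  0.4  1.1] w 46.1
scene -30 172 [43.4 52.3 53.5 54.2]
scene 30 204 [43.3 52.6 53.7 54.6]
side -30 222 [43.9 51.6 52.6 53.1]
side 30 208 [43.2 51.7 52.5 53. ]
```

Both keys are back up. I'll go over the hood to its far side.

Emit:
drive_tool(
  steps=[
    [[0.54,0.98,0,0,0],[0.54,0.98,0,0,0],[0.54,0.98,0,0,0],[0.54,0.98,0,0,0],[0.54,0.98,0,0,0]],
  ],
)

```text
time: 10.03
tcp_pos: [0.6007, 0.2084, 0.1335]
tcp_rot: [-2.544, -1.841, 0.004]
contact_force: [0.3, -0.1, -0.4]
gripper_width: 0.0462
grasp_force: 0.0
```

Emit:
drive_tool(
  steps=[
    [[0.54,0,-0.03,0,0],[0.54,0,0,0,0]],
  ],
)

```text
time: 10.2
tcp_pos: [0.5991, 0.2087, 0.133]
tcp_rot: [-2.541, -1.845, 0.004]
contact_force: [-0.7, -1.3, 0.5]
gripper_width: 0.0457
grasp_force: 0.0
```

```bash
python3 - <<'E'
from h import *
st()
E
```

```text
t 10.2 pod xy mm [ -1.9 198.5] z 133.0 yaw err deg 0.16 F [-0.7 -1.3  0.5] w 45.7
```

Emit:
drive_tool(
  steps=[
    [[0.54,0,0,0.7,0],[0.54,0,0,0.65,0],[0.54,-0.2,0,0,0],[0.54,-0.35,0,0,0],[0.54,-0.4,0,0,0]],
  ],
)

```text
time: 10.62
tcp_pos: [0.5873, 0.1698, 0.0811]
tcp_rot: [-2.544, -1.841, 0.002]
contact_force: [1.2, 3.4, -1.4]
gripper_width: 0.0463
grasp_force: 1.6
```

Emit:
drive_tool(
  steps=[
    [[0.54,-0.4,0,0,0],[0.54,-0.4,0,0,0],[0.54,-0.4,0,0,0],[0.54,-0.4,0,0,0],[0.54,-0.3,0,0,0]],
  ],
)

```text
time: 11.03
tcp_pos: [0.5635, 0.0968, 0.0818]
tcp_rot: [-2.546, -1.841, 0.0]
contact_force: [-1.1, 3.9, -0.4]
gripper_width: 0.0461
grasp_force: 1.4
```

Emit:
drive_tool(
  steps=[
    [[0.54,-0.2,0,0,0],[0.54,0,0,0,0]],
  ],
)

```text
time: 11.2
tcp_pos: [0.5615, 0.0894, 0.0817]
tcp_rot: [2.546, 1.84, -0.0]
contact_force: [-0.5, 0.2, -0.1]
gripper_width: 0.0459
grasp_force: 0.0
```

```bash
python3 - <<'E'
from h import *
st();hood()
E
```

```text
t 11.2 pod xy mm [-0.4 73.5] z 81.7 yaw err deg -0.09 F [-0.5  0.2 -0.1] w 45.9
scene 2478 y [-33.9 -32.5  63.5  74.8]
side 2677 y [-35.5 -34.7  61.3  67.9]
```

Emit:
drive_tool(
  steps=[
    [[0.54,-0.2,0,0,0],[0.54,-0.1,0,0,0],[0.54,0,0,0,0]],
  ],
)

```text
time: 11.55
tcp_pos: [0.5579, 0.0792, 0.0813]
tcp_rot: [2.545, 1.842, -0.0]
contact_force: [-0.1, 0.0, -0.2]
gripper_width: 0.0458
grasp_force: 0.0
```

Emit:
drive_tool(
  steps=[
    [[0.54,-0.03,0,0,0],[0.54,0,0,0,0]],
  ],
)

```text
time: 11.72
tcp_pos: [0.5576, 0.0786, 0.0812]
tcp_rot: [-2.545, -1.842, 0.0]
contact_force: [0.2, -0.4, 0.2]
gripper_width: 0.0465
grasp_force: 0.0
```

Emit:
drive_tool(
  steps=[
    [[0.54,-0.03,0,0,0],[0.54,0,0,0,0]],
  ],
)

```text
time: 11.88
tcp_pos: [0.5572, 0.0775, 0.0812]
tcp_rot: [-2.545, -1.842, 0.0]
contact_force: [1.0, 1.5, 0.2]
gripper_width: 0.0461
grasp_force: 0.4
```

```bash
python3 - <<'E'
from h import *
st();hood()
E
```

```text
t 11.88 pod xy mm [-0.7 60.8] z 81.2 yaw err deg 0.01 F [1.  1.5 0.2] w 46.1
scene 2497 y [-45.3 -44.1  51.   63. ]
side 2775 y [-47.  -46.1  49.8  54.4]
```

About 2 mm remains, so I'll creep until the stop is felt.

Emit:
drive_tool(
  steps=[
    [[0.54,-0.03,0,0,0],[0.54,0,0,0,0]],
  ],
)

```text
time: 12.15
tcp_pos: [0.5568, 0.0764, 0.0812]
tcp_rot: [-2.545, -1.842, -0.0]
contact_force: [1.1, 2.7, 0.1]
gripper_width: 0.0463
grasp_force: 1.4
```

Emit:
drive_tool(
  steps=[
    [[0.54,-0.03,0,0,0],[0.54,0,0,0,0]],
  ],
)

```text
time: 12.32
tcp_pos: [0.5568, 0.0763, 0.0813]
tcp_rot: [-2.544, -1.842, -0.003]
contact_force: [5.8, 11.5, -3.3]
gripper_width: 0.0462
grasp_force: 6.5
```

The stop is reached: 12 N with no motion. I'll back off and retreat upward.

Emit:
drive_tool(
  steps=[
    [[0.54,0.3,0,0,0],[0.54,0.5,0,0,0],[0.54,0,0,-0.9,0],[0.54,0,0,-0.9,0],[0.54,0,0,-0.9,0]],
  ],
)

```text
time: 12.73
tcp_pos: [0.5661, 0.1061, 0.1903]
tcp_rot: [-2.544, -1.842, 0.003]
contact_force: [-0.3, 0.1, 0.6]
gripper_width: 0.0462
grasp_force: 0.0
```

Emit:
drive_tool(
  steps=[
    [[0.54,0,0,-0.5,0],[0.54,0,0,0,0],[0.54,0,0,0,0]],
  ],
)

```text
time: 12.98
tcp_pos: [0.5667, 0.1058, 0.2101]
tcp_rot: [2.544, 1.842, 0.002]
contact_force: [-0.3, -0.1, -0.6]
gripper_width: 0.0462
grasp_force: 0.0
```

```bash
python3 - <<'E'
from h import *
st();hood()
im,d=eyes.grab_frame('side'); cv2.imwrite('pics/end.png',im)
E
```

```text
t 12.98 pod xy mm [-0.5 90.7] z 210.1 yaw err deg 0.0 F [-0.3 -0.1 -0.6] w 46.2
scene 2442 y [-46.6 -45.1  47.3  48.9]
side 2727 y [-48.2 -47.3  46.4  48.6]
```

View pics/end.png

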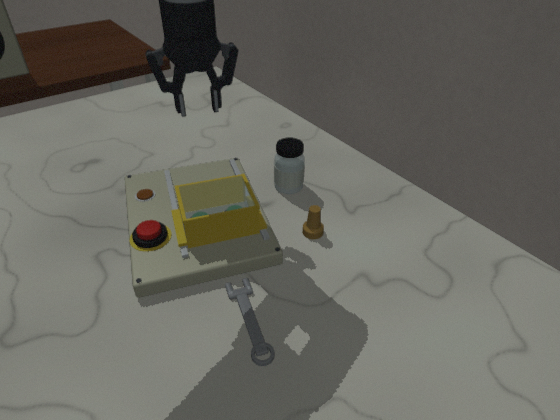

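The hood is closed over the keys, centred at (217,210). The jar, nozzle and wrench are where they started, and the gripper is clear.

```bash
python3 -c "
from bench import job
print(job.sign_off())"
```

```text
the job is handed in; nothing more can be done
None
```

The job is handed in: I pushed the hood fully open, held both green keys fully down together for about 3 s, let them come up, and pushed the hood fully closed, in about 13 s. One hard push against the hood's open stop read about 107 N at the wrist (limit 120 N).

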